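# Unlock the tag press and give it one full stroke

### The arm

A 6-joint arm with a two-finger parallel gripper is mounted at the origin on a cart in front of the work surface, level with it; the furniture and walls round the work are solid. World frame = base frame: x ahead of the robot, y to its left, z up, the work surface at z = 0. Lengths are in m, angles in rad, forces in N, time in s.
With the tool pointing down it reaches from about 0.4 to 0.925 m from the base axis. Payload 12.5 kg.
Tool frame: the origin (TCP) lies at the very end of the fingers, on their centre line; the grasp point (between the pads) lies 19 mm behind it; z points along the fingers, y is the line along which they close (so a half turn about z gives the same grasp; the last joint's range is limited). The gripper opens to 95 mm and grips with 3 to 60 N. Pads are 20 mm wide; open, the fingers measure 119 mm over their backs; the gripper's body (75 mm by 180 mm) begins 59 mm behind the grasp point.
Start: joints at [1.036, 0.491, 1.559, -0, 1.092, -0.106], TCP at [0.26, 0.568, 0.215] pointing down, gripper open.
Joint ranges: [-3.1, 3.1], [-0.84, 2.19], [0.05, 2.79], [-1.13, 4.28], [0.06, 2.93], [-2.69, 2.69]. Speed limits (rad/s): [2.22, 2.22, 2.79, 3.14, 3.14, 3.14].

### API

Orientations are given as [roll, pitch, yaw] about the fixed x, y, z axes, in that order (R = Rz(yaw) Ry(pitch) Rx(roll)).
In Python, from station import bot, kinematics, eyes, telemetry gives the robot as it stands. The module is installed in compiled form; this text tells all that it offers. Calls block until the motion is done:
- bot.movep(position, orientation): joint-space move of the TCP to a pose.
- bot.servo_line(position, orientation=None, vel=0.15): straight line of the TCP; orientation=None keeps the orientation; vel is the mean speed in m/s.
- bot.move_joints(angles): joint-space move.
- bot.let_go() and bot.close_gripper(grasp_force=None): open the fingers fully, or close them until they stop; grasp_force is the grip in N (None keeps the last).
- bot.wait(seconds).
- kinematics.inverse_kinematics(position, orientation): joint angles nearest the present ones, or None.
- eyes.snapshot(name): name is "scene" or "side" or "wrist"; returns a dict with "pixels" (480x640x3 uint8, red, green, blue), "z_map" (480x640 float32, m along the optical axis (not along the pixel's ray), 0 where there is no reading), "vfov" (degrees; the focal length in pixels is half the picture's height over the tangent of half this angle, whatever the lens; pixels are square), "cx", "cy" (the principal point, pixels), "world_from_camera" (4x4, takes a point from camera to world coordinates); the wrist camera has in their place "T_tool_cam" (4x4, takes a point from camera to tool coordinates, whose origin is the TCP and whose axes are the flange's). Camera axes: x right, y down, z forward; pixel columns grow to the right and rows downward; lengths in m; the calibration is good to about 2 mm. A picture is of the moment at which its call begins: read the wrist's pose just before it.
A pose or a line that the arm cannot do raises bot.MotionError and nothing moves.
- bot.sign_off(): hands the job in; it is judged then, once.
Readings, each from a call of its own:
- telemetry.get_clock(): time.
- telemetry.get_q(): joint angles.
- telemetry.get_qd(): joint speeds.
- telemetry.get_effort(): joint torques, N m.
- telemetry.get_tool_pos(): TCP position.
- telemetry.get_ee_rot(): TCP orientation.
- telemetry.get_ft_force(): force on the tool from outside, world axes, zero at the start.
- telemetry.get_torque(): the same for the moment, N m.
- telemetry.get_gripper_width(): opening from 0.0 (shut) to 1.0 (fully open).
- telemetry.get_grasp_force(): force on a finger pad.
Only numpy, scipy, OpenCV 4.12 (cv2) and the standard library are available. Lean on these libraries where they do the work, as an engineer would, in place of code of your own. Each camera call takes 0.05 s, during which the arm holds its last target. There are 200 camera calls.

### The job

The tag press is locked: take its key from the wooden stand, push it fully home into the lock barrel on top of the press (the slot may stand askew, so feel for it) and turn it about a quarter turn clockwise to draw the hidden bolt, then let go and leave the key in the lock. Then press the black plunger head down firmly but without ramming it until it meets its stop, which lies at a different depth each time and tips up the little tell-tale flag on the front, hold it there for a moment, and let it spring all the way back up. Do not push the tape measure, the loose bearing or the hex key about.

Things in the scene. Friction and masses are not known exactly. Their poses are not given: they have to be found in the camera images.
- press: grey tag press fixed to the desk, 100 (x) x 180 (y) mm, housing 60 mm high; origin at the centre of its underside, z up, front (-x) with a tag in the throat. The lock barrel is at y +45 mm, the plunger at y -45 mm. The lock's hidden bolt clears the plunger once the core stands about 0.7 rad clockwise (from above) of the press's x axis; the core stops at about 2.2 rad
- lock_face (a point): centre of the brass core's face, 86 mm above the desk, axes as the press; a fixed barrel 42 mm wide with a 27 mm opening stands 2.5 mm higher round it. The core's keyslot (17 x 8 mm, 24 mm deep) lies along the press's x axis only roughly: up to 0.45 rad off either way, different each time, not measured. The core turns stiffly (0.06 N m) and stays where left
- key: loose steel key, 42 to 84 g, 62 mm tall, upright in the stand. Origin at the blade's tip, z up. Blade 14 (x) x 5 (y) x 22 mm; above it a 20 mm wide collar, 4 mm thick, that rests on the lock face when fully home (origin 22 mm below lock_face); a 9 mm neck; from 34 to 62 mm a flat bow 30 (x) x 10 (y) mm to be pinched across y. Either way round fits
- key_bow (a point): centre of the key's bow, 48 mm above its tip; axes as the key
- key_stand: wooden block 60 x 60 mm, fixed, 25 mm high, origin at the centre of its underside; a slot in its top holds the key's blade (17 x 8 mm, 22 mm deep), the key's collar standing on the block's top. Overhead, a beam of the rack runs along y, 0.61 m ahead of the robot, its underside 0.55 m above the desk: keep the wrist clear of it
- plunger_top (a point): centre of the top of the black plunger head, 36 mm across, 112 mm above the desk when up, and 90 mm from the lock's axis
- plunger (a joint): travel of the plunger downwards, m, 0 when up. Its spring pushes up with 4 N at first and 0.25 N more per mm. With the bolt in, it gives 2.5 mm and stands hard; with the bolt drawn it runs to a hidden stop 12 to 24 mm down, different each time, neither seen nor measured, felt as a sudden rise above the spring's 7 to 10 N. More than 50 N harms it
- flag (a joint): tell-tale flag, a small aluminium lever on the press's front: rad, 0 when level; it tips up to about 0.7 in the last 2.5 mm before the plunger's stop and stays up
- flag_tip (a point): the free end of the flag
- tape_measure: yellow tape measure, 35 x 72 x 59 mm, loose bystander, origin at its underside
- bearing_21: loose insert bearing of ground steel, 62 mm across, 38 mm high, bystander, origin at its underside
- hex_key_0: black hex key, 32 x 94 x 9 mm, loose bystander, origin at its underside
Not all that is in view belongs to the job. Several things have the shape of the key; the one meant has the colours described above.

How it is judged:
By the outcome, as a careful person would: the job done as asked, in the order asked, and still so for the second after the job is handed in, with the robot touching nothing.
It also fails if it takes over 64 s, if anything falls off the work surface, if the arm or the gripper's body presses on something with over 40 N, if the wrist force passes 120 N, or if a joint passes its speed limit or range.

## Working session

There is one attempt and no reset: what is moved stays moved. The work goes in short steps, each a Python script; the robot and the scene stay as the last script left them, time stands still between calls to the robot, and variables do not carry over. Pictures are saved under pics/ and viewed, at most 10 in all, crops included, and the job is handed in when it is done.

```bash
mkdir -p pics
cat > h.py <<'E'
import numpy as np, cv2, pickle
from station import bot, kinematics, eyes, telemetry as t
from scipy.spatial.transform import Rotation as R
def snap(name, tag):
    p=np.array(t.get_tool_pos()); r=np.array(t.get_ee_rot())
    s=eyes.snapshot(name)
    if name=="wrist":
        T=np.eye(4); T[:3,:3]=R.from_euler('xyz',r).as_matrix() if r.size==3 else r.reshape(3,3); T[:3,3]=p
        s["W"]=T@np.array(s["T_tool_cam"])
    else: s["W"]=np.array(s["world_from_camera"])
    pickle.dump(s,open(f"pics/{tag}.pkl","wb"))
    cv2.imwrite(f"pics/{tag}.png",cv2.cvtColor(s["pixels"],cv2.COLOR_RGB2BGR)); return s
def load(tag): return pickle.load(open(f"pics/{tag}.pkl","rb"))
def ray(s,u,v):
    f=240/np.tan(np.radians(s["vfov"])/2)
    d=np.array([(u-s["cx"])/f,(v-s["cy"])/f,1.]); return s["W"][:3,:3]@d, s["W"][:3,3]
def px(s,u,v):
    d,o=ray(s,u,v); z=s["z_map"][int(round(v)),int(round(u))]; return o+d*z
def atz(s,u,v,z):
    d,o=ray(s,u,v); return o+d*(z-o[2])/d[2]
def cloud(s):
    f=240/np.tan(np.radians(s["vfov"])/2); v,u=np.mgrid[0:480,0:640]; z=s["z_map"]
    P=np.stack([(u-s["cx"])/f*z,(v-s["cy"])/f*z,z],-1)@s["W"][:3,:3].T+s["W"][:3,3]; P[z<=0]=np.nan; return P
E
python3 - <<'E'
from h import *
a=snap("scene","sc");b=snap("side","si")
for s in(a,b):print(s["W"].round(3),s["vfov"],s["cx"],s["cy"])
print(t.get_ee_rot(),t.get_clock(),t.get_ft_force())
cv2.imwrite("pics/both.png",cv2.resize(np.hstack([cv2.imread("pics/sc.png"),cv2.imread("pics/si.png")]),(800,300)))
E
```

```text
[[-0.414 -0.613  0.673 -0.154]
 [-0.91   0.286 -0.3    0.087]
 [-0.009 -0.736 -0.677  0.853]
 [ 0.     0.     0.     1.   ]] 49.94839311774891 322.38116270133924 233.31023975032795
[[-0.958 -0.17   0.232  0.391]
 [-0.288  0.589 -0.755  0.498]
 [-0.008 -0.79  -0.613  0.709]
 [ 0.     0.     0.     1.   ]] 45.402982366848896 316.8464605434179 236.10037736071047
[-3.14060051e+00 -1.08537284e-04  2.71279272e+00] 0.1 [-0.22928235 -0.04696217 -0.57592854]
```

View pics/sc.png

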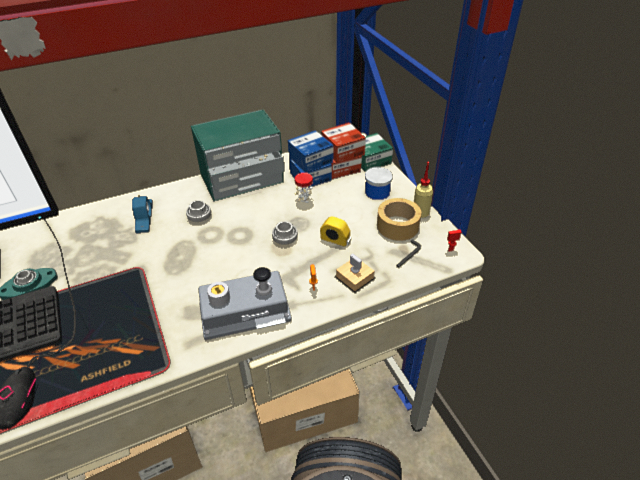

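View pics/si.png

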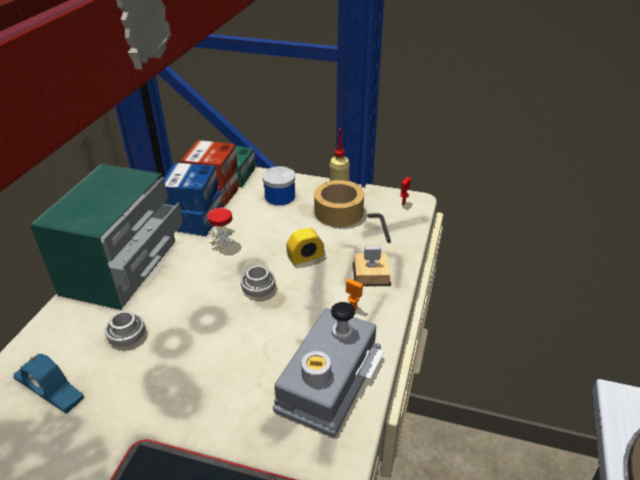

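The scene view shows the steel key in its stand at (355,265), the lock at (217,290), the plunger at (263,273), and orange and red decoy keys. In the side view these are at (373,255), (316,363) and (343,312). I'll measure next.

Run:
```python
from h import *
a=load("sc");b=load("si")
def tri(p,q):
    d1,o1=ray(a,*p);d2,o2=ray(b,*q)
    k=np.linalg.lstsq(np.c_[d1,-d2],o2-o1,rcond=None)[0]
    A,B=o1+d1*k[0],o2+d2*k[1];return ((A+B)/2).round(4),np.linalg.norm(A-B).round(4)
for n,p,q in[("key",(355,265),(373,255)),("lock",(217,290),(316,363)),("pl",(263,273),(343,312))]:
    print(n,px(a,*p).round(4),px(b,*q).round(4),tri(p,q))
for n,p,q in[("tape",(335,232),(305,245)),("orange",(313,270),(354,288)),("bear",(285,233),(258,277)),("hex",(410,252),(383,226))]:
    print(n,px(a,*p).round(3),px(b,*q).round(3))
def crop(tag,x,y,w,h,k):return cv2.resize(cv2.imread(f"pics/{tag}.png")[y:y+h,x:x+w],None,fx=k,fy=k,interpolation=cv2.INTER_CUBIC)
cv2.imwrite("pics/c1.png",np.hstack([crop("sc",195,235,190,110,4)[:,:760]]))
c=np.vstack([crop("sc",195,240,200,75,4),crop("si",265,235,130,0+75,4)[:, :520] if 0 else cv2.resize(cv2.imread("pics/si.png")[235:435,265:400],(405,600))[:, :405].copy()[:1].repeat(1,0)*0 if 0 else crop("sc",195,240,200,75,4)])
# clouds
for n,s in(("sc",a),("si",b)):
    P=cloud(s).reshape(-1,3)
    k=tri((355,265),(373,255))[0]
    m=np.linalg.norm(P[:,:2]-k[:2],axis=1)<.05
    Q=P[m]
    up=Q[Q[:,2]>.042]; 
    if len(up)>5:
        w,v=np.linalg.eigh(np.cov(up[:,:2].T)); print(n,"key",len(up),up.mean(0).round(4),up.max(0).round(3),up.min(0).round(3),"ang",np.arctan2(v[1,1],v[0,1]).round(3),np.sqrt(w).round(4))
    top=Q[(Q[:,2]>.02)&(Q[:,2]<.03)]; print("stand",len(top),cv2.minAreaRect(top[:,:2].astype(np.float32)*1000))
    l=tri((217,290),(316,363))[0]
    m=np.linalg.norm(P[:,:2]-l[:2],axis=1)<.17
    Q=P[m]; top=Q[(Q[:,2]>.056)&(Q[:,2]<.064)]; print("press",len(top),cv2.minAreaRect(top[:,:2].astype(np.float32)*1000))
```

```text
key [ 0.5224 -0.2901  0.0501] [ 0.5279 -0.2887  0.0508] (array([ 0.5281, -0.2935,  0.0452]), np.float64(0.0028))
lock [0.5561 0.0029 0.0748] [5.472e-01 2.000e-04 8.170e-02] (array([0.5459, 0.004 , 0.0862]), np.float64(0.0005))
pl [ 0.526  -0.0871  0.113 ] [ 0.5298 -0.0791  0.1095] (array([ 0.5329, -0.0881,  0.1028]), np.float64(0.0044))
tape [ 0.642 -0.299  0.044] [ 0.657 -0.291  0.043]
orange [ 0.537 -0.198  0.062] [ 0.539 -0.192  0.054]
bear [ 0.7   -0.196  0.033] [ 0.724 -0.216  0.011]
hex [ 0.547 -0.449  0.001] [ 0.537 -0.435  0.009]
sc key 129 [ 0.5261 -0.2929  0.0573] [ 0.543 -0.285  0.069] [ 0.513 -0.302  0.042] ang -2.803 [0.0028 0.0093]
stand 480 ((529.3013916015625, -294.1192321777344), (63.294986724853516, 64.10492706298828), 16.165237426757812)
press 2094 ((540.2804565429688, -41.509788513183594), (169.3209991455078, 92.38935852050781), 80.6426773071289)
si key 209 [ 0.5302 -0.2902  0.056 ] [ 0.546 -0.282  0.067] [ 0.516 -0.302  0.042] ang -2.811 [0.0027 0.0087]
stand 646 ((531.1021118164062, -293.07196044921875), (60.086761474609375, 65.7770004272461), 17.29266929626465)
press 4188 ((542.0779418945312, -39.48313903808594), (171.36614990234375, 89.92935943603516), 80.83733367919922)
```

View pics/c1.png

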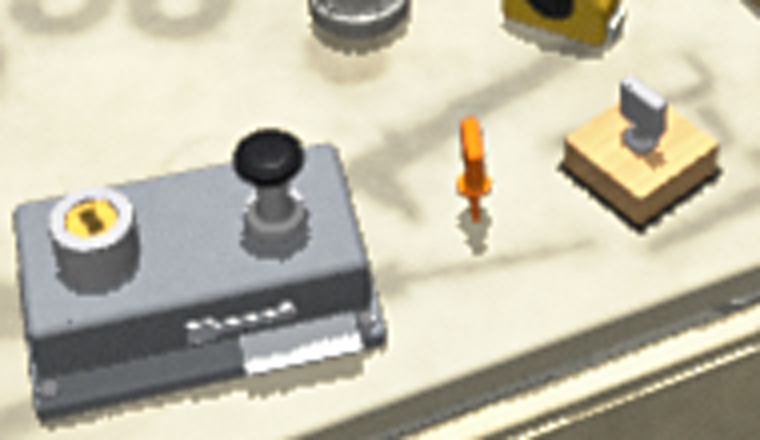

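Run:
```python
from h import *
Y=np.pi-0.15
try:
    bot.movep([.545,0.004,.21],[np.pi,0,Y]); print(t.get_q(),t.get_clock())
    s=snap("wrist","w1"); print(np.array(s["T_tool_cam"]).round(3),s["vfov"])
    bot.servo_line([.505,-0.03,.21],[np.pi,0,Y],vel=.2); snap("wrist","w2")
except bot.MotionError as e: print(e)
cv2.imwrite("pics/w12.png",cv2.resize(np.hstack([cv2.imread("pics/w1.png"),cv2.imread("pics/w2.png")]),(800,300)))
print(t.get_clock())
```

```text
[-1.12762187e-01  3.82742131e-01  1.76141951e+00  1.12112275e-04
  9.97408912e-01 -1.53429461e+00] 2.3583
[[ 0.001 -0.964 -0.267  0.076]
 [ 1.     0.001 -0.    -0.   ]
 [ 0.    -0.267  0.964 -0.17 ]
 [ 0.     0.     0.     1.   ]] 64.6725100488111
2.8667
```

View pics/w12.png

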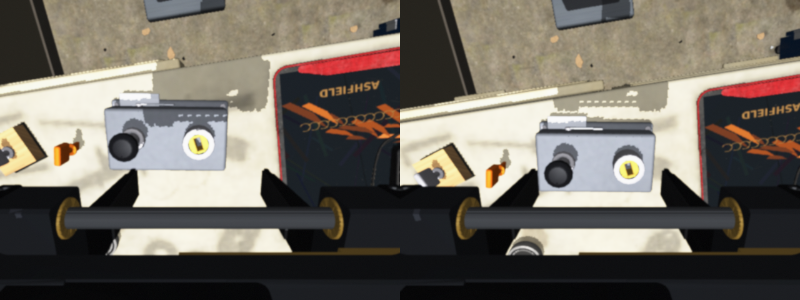

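The press, lock (about (394,290) full-scale in w1) and plunger (248,296) are all clear, and the slot shows dark in the core. I'll enlarge both lock views.

Run:
```python
from h import *
f=lambda n,x,y:cv2.resize(cv2.imread(f"pics/{n}.png")[y:y+60,x:x+160],None,fx=5,fy=5,interpolation=cv2.INTER_CUBIC)
cv2.imwrite("pics/c2.png",np.vstack([f("w1",270,255),np.full((0,800,3),0,np.uint8),f("w2",230,245)]))
S=[load("w1"),load("w2")]
boxes=[(200,240,440,340),(240,230,440,350)]
c=[]
for s,(x0,y0,x1,y1) in zip(S,boxes):
    hsv=cv2.cvtColor(s["pixels"],cv2.COLOR_RGB2HSV)[y0:y1,x0:x1]
    m=((hsv[...,0]>18)&(hsv[...,0]<35)&(hsv[...,1]>100)&(hsv[...,2]>90)).astype(np.uint8)
    n,l,st,ce=cv2.connectedComponentsWithStats(m); 
    i=1+np.argmax(st[1:,4]); pts=np.argwhere(l==i)[:,::-1]
    hull=cv2.convexHull(pts.astype(np.int32)); el=cv2.fitEllipse(hull); print("core",st[i],el[0][0]+x0,el[0][1]+y0,el[1])
    hm=np.zeros_like(m);cv2.fillConvexPoly(hm,hull,1)
    hm=cv2.erode(hm,np.ones((3,3)))
    g=s["pixels"][y0:y1,x0:x1].astype(int).max(-1)
    sl=np.argwhere((hm>0)&(g<120))[:,::-1]+[x0,y0]
    W=np.array([atz(s,u,v,.086) for u,v in sl]); w,v=np.linalg.eigh(np.cov(W[:,:2].T))
    print("slot",len(sl),W.mean(0).round(4),np.arctan(v[1,1]/v[0,1]).round(3),np.sqrt(w*12).round(4))
    print("core w",atz(s,el[0][0]+x0,el[0][1]+y0,.086).round(4)); c.append((el[0][0]+x0,el[0][1]+y0))
    P=cloud(s).reshape(-1,3); 
    for nm,lo,hi,ctr,r in(("pl",.105,.12,(.533,-.087),.03),("barrel",.083,.095,(.546,.004),.03),("press",.055,.064,(.541,-.04),.12)):
        Q=P[(P[:,2]>lo)&(P[:,2]<hi)&(np.hypot(P[:,0]-ctr[0],P[:,1]-ctr[1])<r)]
        if len(Q)>5: print(nm,len(Q),Q.mean(0).round(4),cv2.minAreaRect(Q[:,:2].astype(np.float32)*1000),np.median(Q[:,2]))
d1,o1=ray(S[0],*c[0]);d2,o2=ray(S[1],*c[1])
k=np.linalg.lstsq(np.c_[d1,-d2],o2-o1,rcond=None)[0];print("tri core",o1+d1*k[0],o2+d2*k[1])
```

```text
core [105   0  25   6 107] 317.7914581298828 233.3321018218994 (23.7137451171875, 29.19300079345703)Traceback (most recent call last):
  File "<stdin>", line 17, in <module>
IndexError: too many indices for array: array is 1-dimensional, but 2 were indexed
```

View pics/c2.png

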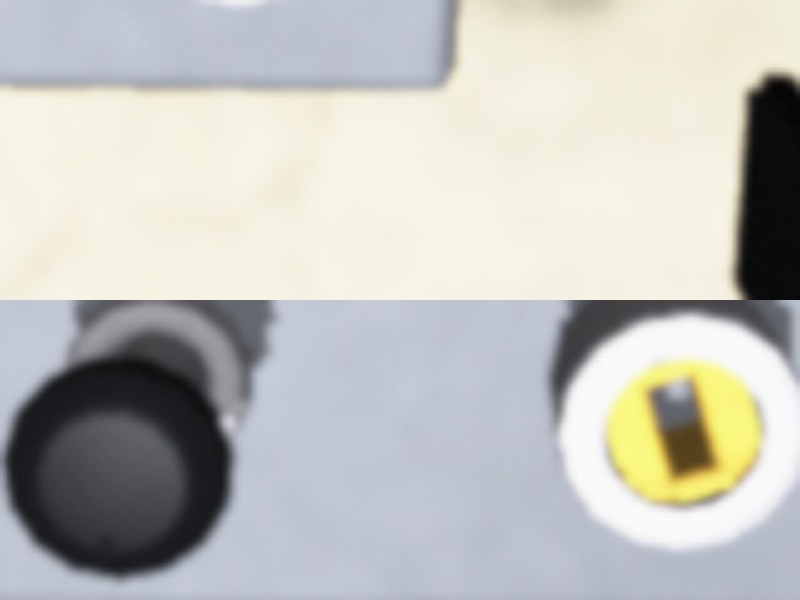

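w2 shows the core at about (367,271), with slot corners in the crop at (650,388), (693,376), (715,468) and (673,478), and the plunger at about (254,278). I'll fix the window for w1 and measure.

Run:
```python
from h import *
S=[load("w1"),load("w2")]; C=[(316,229),(367,271)]; c=[];pl=[]
for s,(cx,cy) in zip(S,C):
    x0,y0=cx-22,cy-22; g=s["pixels"][y0:y0+44,x0:x0+44].astype(int)
    m=((g[...,0]-g[...,2]>50)&(g[...,0]>130)).astype(np.uint8)
    n,l,st,ce=cv2.connectedComponentsWithStats(m); i=1+np.argmax(st[1:,4])
    hull=cv2.convexHull(np.argwhere(l==i)[:,::-1].astype(np.int32)); el=cv2.fitEllipse(hull)
    u,v=el[0][0]+x0,el[0][1]+y0; c.append((u,v)); print("core",(u,v),el[1],atz(s,u,v,.086).round(4))
    hm=np.zeros_like(m);cv2.fillConvexPoly(hm,hull,1); hm=cv2.erode(hm,np.ones((5,5),np.uint8))
    sl=np.argwhere((hm>0)&(g[...,0]<190))[:,::-1]+[x0,y0]
    W=np.array([atz(s,a,b,.086) for a,b in sl]); w,V=np.linalg.eigh(np.cov(W[:,:2].T))
    print("slot",len(sl),W.mean(0).round(4),np.arctan(V[1,1]/V[0,1]).round(3),np.sqrt(w*12).round(4))
    P=cloud(s)
    for nm,lo,hi,ctr,r in(("pl",.103,.12,(.533,-.087),.03),("barrel",.083,.095,(.546,.004),.03),("press",.055,.064,(.541,-.04),.12)):
        mk=(P[...,2]>lo)&(P[...,2]<hi)&(np.hypot(P[...,0]-ctr[0],P[...,1]-ctr[1])<r)
        Q=P[mk]
        if len(Q)>5: print(nm,len(Q),Q.mean(0).round(4),cv2.minAreaRect(Q[:,:2].astype(np.float32)*1000),np.median(Q[:,2]))
        if nm=="pl": e=np.argwhere(mk)[:,::-1]; (q,rr)=cv2.minEnclosingCircle(e.astype(np.float32)); pl.append(q); print("plpx",q,rr,atz(s,*q,.112).round(4))
def tri(c):
    d1,o1=ray(S[0],*c[0]);d2,o2=ray(S[1],*c[1])
    k=np.linalg.lstsq(np.c_[d1,-d2],o2-o1,rcond=None)[0];return (o1+d1*k[0]).round(4),(o2+d2*k[1]).round(4)
print("tri core",tri(c),"pl",tri(pl))
s=S[1]; q=[atz(s,230+a/5,245+(b-300)/5,.086)[:2] for a,b in((650,388),(693,376),(715,468),(673,478))]
d=(q[2]+q[3]-q[0]-q[1]); print("slot hand",np.mean(q,0),np.arctan(d[1]/d[0]),np.linalg.norm(d)/2)
```

```text
core (317.209415435791, 230.8094940185547) (30.836772918701172, 31.907424926757812) [0.5461 0.0029 0.086 ]
slot 180 [0.5463 0.0027 0.086 ] 0.242 [0.0074 0.0162]
pl 1775 [ 0.5303 -0.0838  0.1108] ((531.1671142578125, -85.40229034423828), (34.87127685546875, 35.34487533569336), 10.024112701416016) 0.11124467769671137
plpx (197.5, 235.8333282470703) 24.568599700927734 [ 0.5301 -0.0835  0.112 ]
barrel 1838 [0.545  0.0034 0.0879] ((545.7779541015625, 3.333761215209961), (40.942752838134766, 41.007232666015625), 49.174652099609375) 0.08836036500988811
press 14635 [ 0.5376 -0.038   0.0603] ((541.6019287109375, -41.724937438964844), (170.1344757080078, 89.77378845214844), 80.77222442626953) 0.06040419187843088
core (366.28050231933594, 271.0271511077881) (28.676982879638672, 30.907878875732422) [0.5463 0.0031 0.086 ]
slot 171 [0.5458 0.0029 0.086 ] 0.161 [0.0077 0.0161]
pl 1613 [ 0.5296 -0.0844  0.1108] ((531.2381591796875, -85.28590393066406), (34.73011779785156, 35.108314514160156), 77.55492401123047) 0.1112562447865299
plpx (253.6724090576172, 278.2241516113281) 23.06266212463379 [ 0.5291 -0.084   0.112 ]
barrel 1710 [0.5447 0.0031 0.0879] ((545.4805908203125, 3.14849853515625), (40.772125244140625, 40.72073745727539), 44.56898498535156) 0.08836223871774687
press 13380 [ 0.5358 -0.0401  0.0603] ((541.3712768554688, -41.57563781738281), (170.22653198242188, 89.62310791015625), 80.69775390625) 0.060399855675207614
tri core (array([0.5456, 0.003 , 0.088 ]), array([0.5456, 0.003 , 0.088 ])) pl (array([ 0.5314, -0.0856,  0.1064]), array([ 0.5312, -0.0854,  0.1063]))
slot hand [0.54596702 0.00340759] 0.10970662999265099 0.016599266349884526
```

Run:
```python
from h import *
Y=np.pi+0.30
bot.movep([.49,-0.26,.20],[np.pi,0,Y]); S=[snap("wrist","k1")]
bot.servo_line([.53,-0.292,.17],[np.pi,0,Y],vel=.2); S.append(snap("wrist","k2"))
print(t.get_q().round(3) if hasattr(t.get_q(),'round') else t.get_q(),t.get_clock())
for s in S:
    P=cloud(s); d=np.hypot(P[...,0]-.529,P[...,1]+.2925)
    for nm,lo,hi,r in(("bowtop",.058,.075,.035),("bow",.036,.075,.035),("collar",.0265,.033,.02),("stand",.02,.0265,.06)):
        Q=P[(P[...,2]>lo)&(P[...,2]<hi)&(d<r)]
        if len(Q)>10:
            w,V=np.linalg.eigh(np.cov(Q[:,:2].T)); r=cv2.minAreaRect(Q[:,:2].astype(np.float32)*1000)
            print(nm,len(Q),Q.mean(0).round(4),Q[:,2].max().round(4),"ang",np.arctan(V[1,1]/V[0,1]).round(3),np.round(r[0],1),np.round(r[1],1),round(np.radians(r[2]),3))
i=cv2.imread("pics/k2.png"); u=np.argwhere(d<.06); y0,x0=u.min(0);y1,x1=u.max(0);print(x0,y0,x1,y1)
cv2.imwrite("pics/k12.png",np.hstack([cv2.resize(cv2.imread("pics/k1.png"),(400,300)),cv2.resize(i[y0:y1,x0:x1],(400,300))]))
```

```text
[-0.612  0.508  1.661  0.     0.973 -2.483] 4.3333
bowtop 406 [ 0.5287 -0.2943  0.0645] 0.0672 ang 0.304 [ 530.1 -294.4] [30.3 10.1] 0.306
bow 532 [ 0.5272 -0.2942  0.0611] 0.0672 ang 0.316 [ 530.  -294.4] [30.4 10.2] 0.294
collar 158 [ 0.5276 -0.289   0.0284] 0.0319 ang 1.186 [ 528.2 -292.2] [38.6 32.7] 1.36
stand 3001 [ 0.5269 -0.2947  0.0253] 0.0265 ang 1.529 [ 529.9 -294.7] [60.2 60.3] 0.305
bowtop 492 [ 0.529  -0.2948  0.0648] 0.0675 ang 0.301 [ 529.7 -294.7] [29.5  9.2] 0.302
bow 553 [ 0.5276 -0.2952  0.0631] 0.0675 ang 0.302 [ 529.7 -294.6] [29.5  9.6] 0.315
collar 211 [ 0.5281 -0.293   0.0285] 0.0312 ang -1.377 [ 527.5 -294.5] [35.1 36.3] 0.516
stand 3908 [ 0.5281 -0.2952  0.0253] 0.0265 ang -1.281 [ 530.2 -294.5] [60.6 60.1] 0.307
0 149 639 479
```

View pics/k12.png

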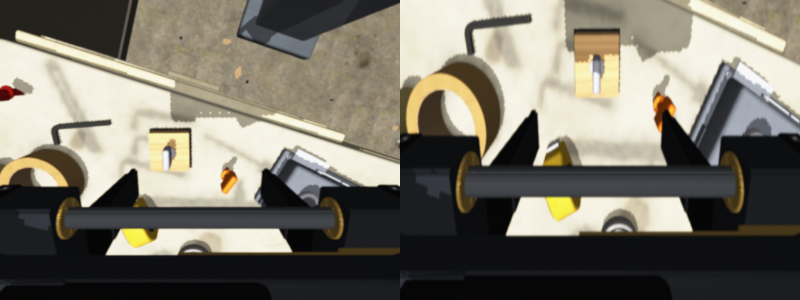

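The stand and key are centred at (0.530, -0.2945) with yaw 0.303. The bow top is at 0.065, as the text says. I'll grasp it, lift, go over the lock and look.

Run:
```python
from h import *
Y=np.pi+0.303
bot.servo_line([.5299,-.2945,.10],[np.pi,0,Y],vel=.15)
bot.servo_line([.5299,-.2945,.034],[np.pi,0,Y],vel=.06)
bot.close_gripper(grasp_force=35); print(t.get_gripper_width(),t.get_grasp_force(),t.get_ft_force(),t.get_tool_pos())
bot.servo_line([.5299,-.2945,.075],vel=.08)
bot.servo_line([.5299,-.2945,.17],vel=.2)
print(t.get_gripper_width(),t.get_grasp_force(),t.get_ft_force())
bot.servo_line([.546,.003,.17],[np.pi,0,np.pi+.17],vel=.25); bot.wait(.2)
print(t.get_gripper_width(),t.get_ft_force(),t.get_torque(),t.get_tool_pos(),t.get_q(),t.get_clock())
s=snap("wrist","g1")
cv2.imwrite("pics/g1c.png",cv2.resize(cv2.imread("pics/g1.png")[180:340,220:420],(800,640))[:600])
```

```text
0.1049294107021168 34.99986290931702 [ 0.05219532 -0.40915518  0.44827881] [ 0.52986665 -0.29451126  0.03398844]
0.1012763167612418 34.99978423118591 [-0.85602168 -0.16984266 -0.46836857]
0.1061189194236969 [ 0.62516126 -0.06250941 -0.14907278] [ 0.00626092  0.02316125 -0.02702348] [0.54597661 0.00225284 0.16993581] [-1.16848127e-01  4.31687527e-01  1.80524921e+00 -5.26196874e-05
  9.04758995e-01 -1.85656921e+00] 10.325
```

View pics/g1c.png

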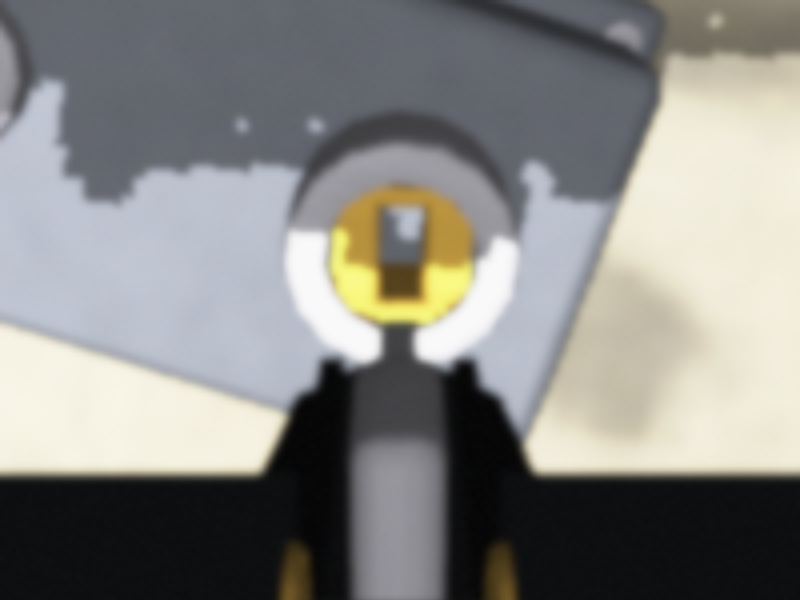

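The slot is already almost parallel to the key, with slot edges in the crop at x 380–425, y 205–297. The blade tip edge is at crop (397,327). Next I'll compute the relative offset.

Run:
```python
from h import *
s=load("g1"); T=np.array(s["T_tool_cam"]);f=240/np.tan(np.radians(s["vfov"])/2); print(s["cx"],s["cy"],f)
Ti=np.linalg.inv(T)
def proj(p): 
    q=Ti@np.r_[p,1]; u=s["cx"]+f*q[0]/q[2]; v=s["cy"]+f*q[1]/q[2]; return np.array([(u-220)*4,(v-180)*3.75])   # crop coords (640/160=4 in v? see below)
def proj4(p):
    q=Ti@np.r_[p,1]; return np.array([(s["cx"]+f*q[0]/q[2]-220)*4,(s["cy"]+f*q[1]/q[2]-180)*4])
for zt in(.029,.031): print("tip edge pred",zt,proj4([.007,-.0025,zt]),proj4([.007,.0025,zt]))
print("bowtop edge", proj4([.015,-.005,-.031]),proj4([.015,.005,-.031]), "bow bottom edge",proj4([.015,-.005,-.003]),proj4([.015,.005,-.003]))
p=np.array(t.get_tool_pos());print(p, t.get_ee_rot())
q=[atz(s,220+a/4,180+b/4,.086) for a,b in((380,205),(427,205),(424,299),(381,299),(402,255))]
W=s["W"];W_t=W@Ti; print("slot in tool",[ (np.linalg.inv(W_t)@np.r_[x,1])[:3].round(4) for x in q], np.mean(q[:4],0).round(4))
P=cloud(s); m=np.zeros(P.shape[:2],bool); m[255:262,316:323]=1; Q=P[m]; print([(np.linalg.inv(W_t)@np.r_[x,1])[:3].round(4) for x in Q[::7]])
```

```text
319.0938976017817 236.12147420229797 379.1111259677557
tip edge pred 0.029 [376.95011863 318.9259501 ] [412.95133239 318.95140254]
tip edge pred 0.031 [377.13223699 314.25877085] [412.80697905 314.28396593]
bowtop edge [343.85104629 440.17541977] [444.50926683 440.24853033] bow bottom edge [351.92940133 343.5793948 ] [437.29751453 343.64008486]
[0.54599158 0.00235239 0.16996816] [ 3.14158395e+00 -2.09116603e-05 -2.97257904e+00]
slot in tool [array([ 0.0089, -0.0027,  0.0839]), array([0.0089, 0.0055, 0.0839]), array([-0.0083,  0.0051,  0.0839]), array([-0.0083, -0.0025,  0.0839]), array([-0.0002,  0.0012,  0.0839])] [0.5454 0.0035 0.086 ]
[array([-0.0084, -0.002 ,  0.0837]), array([-0.009 , -0.002 ,  0.0832]), array([-0.0095, -0.002 ,  0.0826]), array([-0.0102, -0.002 ,  0.0825]), array([-0.0111, -0.002 ,  0.0831]), array([ 0.0067, -0.0015,  0.0295]), array([ 0.0067, -0.0015,  0.0278])]
```

```bash
cat >> h.py <<'E'
def F(): return np.array(t.get_ft_force())
def down(x,y,z0,z1,yaw,step=.002,lim=12,vel=.04):
    f0=F(); z=z0
    while z>z1+1e-6:
        z=max(z-step,z1); bot.servo_line([x,y,z],[np.pi,0,yaw],vel=vel); f=F()-f0
        if f[2]>lim: break
    return z,f.round(1)
E
python3 - <<'E'
from h import *
Y=np.pi+.17
bot.servo_line([.5458,.0034,.125],[np.pi,0,Y],vel=.12); bot.wait(.1); p=np.array(t.get_tool_pos()); print(p)
c=np.array([.5458,.0034])*2-p[:2]
print(c,down(*c,.125,.095,Y,lim=10),t.get_tool_pos(),F(),t.get_gripper_width(),t.get_clock())
E
```

```text
[0.54621746 0.00331923 0.12580282]
[0.54538254 0.00348077] (0.095, array([ 0.9, -0. ,  0.2])) [0.5453835  0.003493   0.09494734] [ 0.02686207  0.03260438 -0.78290042] 0.1042680245630265 14.75
```

It slid in freely. I'll seat it until the collar is felt, then turn in steps.

Run:
```python
from h import *
Y=np.pi+.17; c=[.54545,.00345]
z,f=down(*c,.095,.0905,Y,step=.0005,lim=10); print(z,f,t.get_tool_pos())
if f[2]>3:
    z+=.0005 
    for k in range(1,9):
        bot.servo_line([*c,z],[np.pi,0,Y-k*.2],vel=.02); print(round(k*.2,1),(np.array(t.get_ee_rot())[2]).round(3),F().round(1),np.round(t.get_torque(),3),t.get_clock())
        if abs(t.get_torque()[2])>1.0 or np.abs(F()).max()>40: break
```

```text
0.094 [-3.3 -0.5 11.3] [0.54548191 0.00348297 0.09484699]
0.2 3.115 [-1.9 -1.1  5.5] [-0.13   0.181 -0.033] 15.6
0.4 2.916 [-1.9 -2.6  5.8] [-0.382  0.303 -0.032] 15.95
0.6 2.715 [-1.4 -1.5  6.9] [-0.221  0.221 -0.018] 16.3
0.8 2.515 [-0.2 -0.1  5.4] [-0.051  0.16  -0.027] 16.65
1.0 2.315 [-0.2  1.1  5.6] [ 0.121 -0.02   0.044] 17.0
1.2 2.117 [0.2 0.4 5.6] [ 0.208 -0.05  -0.022] 17.35
1.4 1.919 [1.2 1.4 5.3] [ 0.324 -0.241  0.019] 17.7
1.6 1.72 [2.7 2.6 5.8] [ 0.472 -0.426 -0.02 ] 18.05
```

It seated at TCP z 0.0949, where 0.095 was expected, and turned with no sticking. I'll release, rise and look.

Run:
```python
from h import *
bot.let_go(); bot.wait(.1)
p=np.array(t.get_tool_pos()); bot.servo_line([.5455,.0035,.135],vel=.08); bot.servo_line([.5455,.0035,.20],vel=.2)
s=snap("wrist","r1"); print(t.get_clock(),F())
P=cloud(s); d=np.hypot(P[...,0]-.546,P[...,1]-.003); m=(P[...,2]>.105)&(P[...,2]<.16)&(d<.03); Q=P[m]
w,V=np.linalg.eigh(np.cov(Q[:,:2].T)); r=cv2.minAreaRect(Q[:,:2].astype(np.float32)*1000)
print(len(Q),Q.mean(0),Q[:,2].max(),np.percentile(Q[:,2],95),np.arctan(V[1,1]/V[0,1]),r)
u=np.argwhere(m).mean(0).astype(int);print(u)
y0=max(0,u[0]-90);x0=max(0,u[1]-140)
cv2.imwrite("pics/r1c.png",cv2.resize(s["pixels"][y0:y0+190,x0:x0+260,::-1],None,fx=3,fy=3))
```

```text
20.75 [-0.02805128 -0.47788818 -0.7387313 ]
685 [0.5455209  0.00552384 0.12446003] 0.1281491322782129 0.1271983048734062 -1.4112381809887982 ((545.8076782226562, 3.5858516693115234), (9.645157814025879, 29.381450653076172), 8.46533203125)
[243 320]
```

View pics/r1c.png

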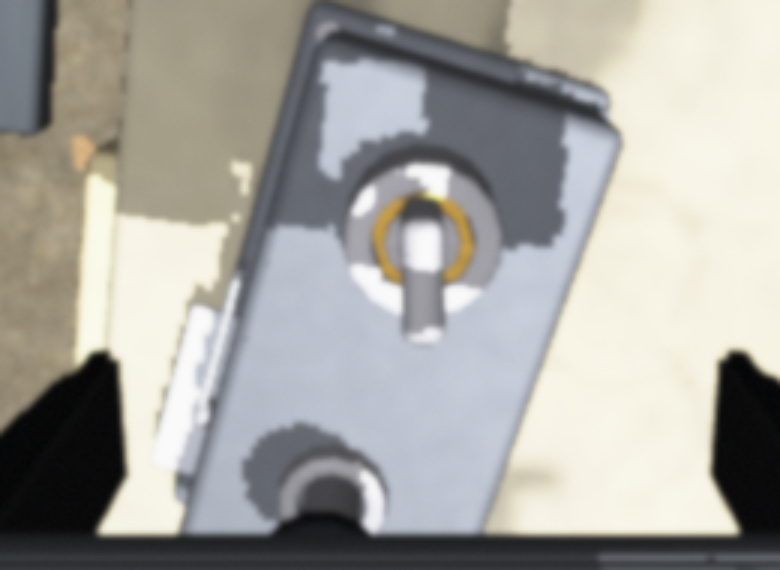

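The key is home (bow top at 0.126) and stands at -1.42 rad in the world, about 1.25 rad clockwise of the press's x axis. Now the plunger.

Run:
```python
from h import *
Y=np.pi-1.43; c=[.5312,-.0855]
bot.close_gripper(grasp_force=20)
bot.servo_line([*c,.150],[np.pi,0,Y],vel=.2); bot.servo_line([*c,.118],vel=.1); bot.wait(.1)
f0=F(); z=.118; log=[]; con=None
while z>.082:
    z-=.0005; bot.servo_line([*c,z],[np.pi,0,Y],vel=.02); f=(F()-f0)[2]; a=t.get_tool_pos()[2]; log.append((round(z*1e3,1),round(a*1e3,2),round(f,1)))
    if con is None and f>2.5: con=a
    if f>19: break
print(log[::3],log[-4:],con); 
bot.wait(.8); print("hold",(F()-f0).round(1),t.get_tool_pos(),t.get_clock())
snap("side","h1")
i=cv2.imread("pics/h1.png")[285:435,260:410]; j=cv2.imread("pics/si.png")[285:435,260:410]
cv2.imwrite("pics/h1c.png",cv2.resize(np.hstack([j,i]),(800,400),interpolation=cv2.INTER_CUBIC))
```

```text
[(117.5, np.float64(117.82), np.float64(1.2)), (116.0, np.float64(115.95), np.float64(1.1)), (114.5, np.float64(114.47), np.float64(0.1)), (113.0, np.float64(112.99), np.float64(-0.7)), (111.5, np.float64(111.58), np.float64(4.5)), (110.0, np.float64(109.98), np.float64(4.3)), (108.5, np.float64(108.5), np.float64(3.8)), (107.0, np.float64(106.97), np.float64(5.0)), (105.5, np.float64(105.48), np.float64(5.2)), (104.0, np.float64(104.01), np.float64(5.3)), (102.5, np.float64(102.53), np.float64(6.5)), (101.0, np.float64(101.06), np.float64(5.7)), (99.5, np.float64(99.58), np.float64(6.6)), (98.0, np.float64(98.11), np.float64(6.8)), (96.5, np.float64(96.75), np.float64(8.7)), (95.0, np.float64(95.53), np.float64(12.8))] [(95.5, np.float64(95.77), np.float64(9.3)), (95.0, np.float64(95.53), np.float64(12.8)), (94.5, np.float64(95.46), np.float64(18.4)), (94.0, np.float64(95.42), np.float64(22.3))] 0.11212893635429885
hold [-3.7  1.7 23.6] [ 0.53130964 -0.0855323   0.09541604] 36.3
```

View pics/h1c.png

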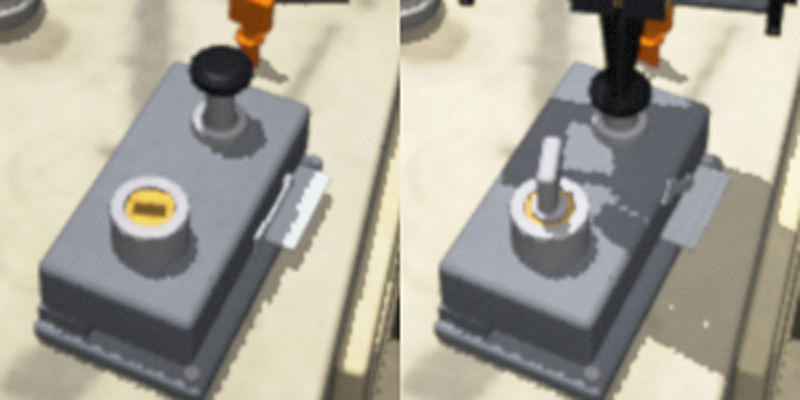

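The plunger met a hard stop at 16.6 mm under 23 N, and the flag has tipped (crop around (680,190)). I'll let it spring back, verify and hand in.

Run:
```python
from h import *
c=[.5312,-.0855]
bot.servo_line([*c,.116],vel=.03); bot.servo_line([*c,.21],vel=.15)
bot.servo_line([.45,-.0855,.21],vel=.2); bot.wait(.5)
s=snap("side","e1"); 
P=cloud(s); m=(np.hypot(P[...,0]-c[0],P[...,1]-c[1])<.016)&(P[...,2]<.13); print("head top",np.nanpercentile(P[m][:,2],95),t.get_clock())
m=(np.hypot(P[...,0]-.546,P[...,1]-.003)<.02)&(P[...,2]<.14);print("key top",np.nanpercentile(P[m][:,2],98))
i=cv2.imread("pics/e1.png")[200:435,240:440]
cv2.imwrite("pics/e1c.png",cv2.resize(i,None,fx=2.5,fy=2.5,interpolation=cv2.INTER_CUBIC))
```

```text
head top 0.11252863407901041 39.1167
key top 0.12683056295395595
```

View pics/e1c.png

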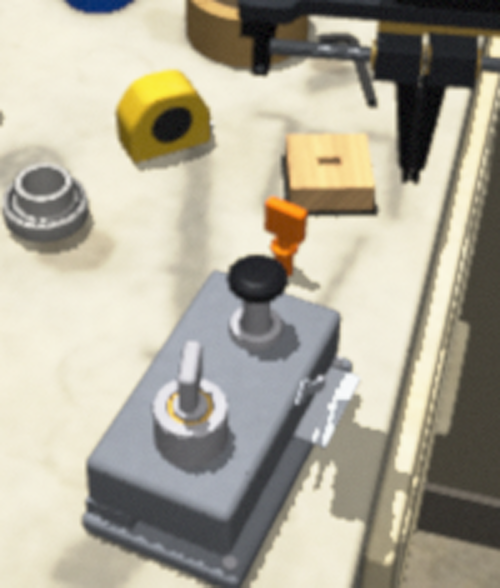

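The plunger head is fully up (112.5 mm), the key is home in the lock, the flag is tipped up at crop (310,388), and the tape measure and bearing look where they were.

```bash
python3 -c "
from h import *
print(bot.sign_off())"
```

```text
the job is handed in; nothing more can be done
None
```

The job is done and handed in: the key is home and turned in the lock, the plunger was pressed to its stop at about 16.6 mm (23 N) and held, then sprang fully back up with the flag tipped; it took about 39 s.

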